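# Set the ball weight on the press plate in the tea bin

### The job

Prop the tea bin's lid open by swinging it up past upright so that it leans back on its stay, then set the steel ball weight from the lid rest onto the sprung press plate inside the bin: lower it slowly, keep hold of it until you feel the plate take it, and only then let go. The plate may lie at any depth, so neither drop the weight nor push down on it, leave the lid propped open, and do not disturb the cups or the orange tin.

Things in the scene. Friction and masses are not known exactly. Their poses are not given: they have to be found in the camera images.
- bin: White square-cornered tea bin, fixed to the trolley, open on top under its lid: 150 mm along its x, 170 mm along its y, 150 mm high, walls 5 mm. Origin: centre of its underside; z up; x points from the lid's knob side (near the robot) to the hinge side.
- bin_mouth (a point): Centre of the bin's mouth, at rim height (150 mm above the trolley top). Inside lies a flat aluminium press plate, level, covering the whole inside: its top lies somewhere between 55 and 95 mm below the rim (not measured, different each time). The plate is sprung: it gives about 1 mm for every 1.5 N, up to 12 mm, then stops hard, so the weight alone (7 to 8 N) sinks it about 5 mm.
- bin_lid (a joint): Angle of the bin's flat aluminium lid (6 mm thick, 150 x 170 mm, about 0.15 kg) in rad: 0 closed, 1.57 upright, 1.9 leaning back on its stay, where it stops. The hinge is free: the lid falls shut if let go below about 1.5 and falls back onto the stay if let go above about 1.6.
- bin_lid_handle (a point): Grip point of the lid's black knob: round head 28 mm across and 16 mm thick, on a thin 12 mm stem. The point is in the middle of the head, 35 mm above the lid's outer face, on the lid's middle line and 30 mm from its front edge. It moves with the lid. Pinched across the bin's y direction it can pivot between the fingers as the lid swings.
- bin_lid_hinge (a point): Point on the lid's hinge axis (which runs along the bin's y), at the middle of the rear rim. The lid's closed grip point lies 120 mm in front of it and 41 mm above it.
- ball_weight_center (a point): Centre of the ball weight's ball, half-way up. Steel ball 64 mm across with a flat foot 30 mm across 33.5 mm below the centre and a small knob 14 mm across reaching 40.5 mm above the centre; 0.67 to 0.83 kg. It stands upright on its foot at the start; z up.
- lid_rest: Dark silicone lid rest, a low round disc 104 mm across and 10 mm high, fixed, on which the weight stands. Origin: centre of its underside.
- cup_a_center (a point): Glass cup of a pair, 74 mm across the rim, 85 mm high; the point is half-way up on its axis. Leave alone.
- cup_b_center (a point): The other glass cup of the pair, same size. Leave alone.
- tin_center (a point): Orange plastic tin closed by a twist cap, 80 mm across, 112 mm high; the point is half-way up. Leave alone.

How it is judged:
By the outcome, as a careful person would: the job done as asked, in the order asked, and still so for the second after the job is handed in, with the robot touching nothing.
It also fails if it takes over 61 s, if anything falls off the work surface, if the arm or the gripper's body presses on something with over 40 N, if the wrist force passes 120 N, or if a joint passes its speed limit or range.

### The arm

A 7-joint arm with a two-finger parallel gripper is mounted at the origin on the work surface. World frame = base frame: x ahead of the robot, y to its left, z up, the work surface at z = 0. Lengths are in m, angles in rad, forces in N, time in s.
With the tool pointing down it reaches from about 0.4 to 0.85 m from the base axis. Payload 4.4 kg.
Tool frame: the origin (TCP) lies at the very end of the fingers, on their centre line; the grasp point (between the pads) lies 19 mm behind it; z points along the fingers, y is the direction in which the jaws open and shut (so a half turn about z gives the same grasp; the last joint's range is limited). The gripper opens to 94 mm and grips with 3 to 60 N. Pads are 16 mm wide; open, the fingers measure 119 mm over their backs; the gripper's body (75 mm by 177 mm) begins 78 mm behind the grasp point.
Start: joints at [1.07, 0.628, 0.038, 1.517, -0.027, 0.996, -0.02], TCP at [0.274, -0.59, 0.205] pointing down, gripper open.
Joint ranges: [-3.06, 3.06], [-0.37, 2.12], [-1.25, 1.32], [0.18, 2.47], [-1.1, 4.24], [0.23, 1.98], [-2.94, 2.94]. Speed limits (rad/s): [2.57, 2.57, 3.14, 3.14, 3.14, 3.14, 3.14].

### API

Orientations are given as a 3x3 rotation matrix whose columns are the frame's x, y, z axes.
In Python, from plant import sense, get_image, camera_model, hand_in gives the robot as it stands.
- The arm moves only by the shell command python3 -m creep 'ROWS' [OPENING]. ROWS is JSON, a list of rows, each a list of 4 numbers: the shift along the tool's x, y, z in mm, then the turn about the tool's z in rad. In form: [[dx, dy, dz, roll], ...]. A call has 1 to 8 rows; each row is the pose to reach, as a shift and turn from the pose commanded when the call began, along the tool's axes at that moment; what a row does not reach only later rows make up. A row lasts 1/12 s, in which the tool goes at most 41.7 mm and 7.16 degrees, less where a joint would pass 70% of its speed; a pose out of reach is approached as far as the arm can. A call with a gripper value outside its range is refused whole. OPENING is the finger opening in mm, from 0 to 94, set as the call begins (- or left out, the last holds). The fingers move at their own pace and stop on an object; the grip force is fixed at half the most. Time passes only in rows, so rows that repeat a pose let the fingers close. It gives the time, the measured TCP pose, the force and the opening at its end, in the units of the state.
- sense(): the state, without advancing time (a new reading comes with each control period).
- get_image(name): name is "side" or "top" or "wrist"; returns the picture (420x560x3 uint8, red, green, blue); there is no depth.
- camera_model(name): a dict with "vertical_fov" (degrees; the focal length in pixels is half the picture's height over the tangent of half this angle, whatever the lens; pixels are square), "cx", "cy" (the principal point, pixels), "xyz" and "attitude" of the camera in the world; the wrist camera has in their place "hand_eye" (4x4, takes a point from camera to tool coordinates, whose origin is the TCP and whose axes are the flange's). Camera axes: x right, y down, z forward; pixel columns grow to the right and rows downward; lengths in m; the calibration is good to about 2 mm. The wrist camera is an equidistant fisheye: a pixel r from the principal point sees the ray r / f radians off the axis. A picture is of the moment at which its call begins: read the wrist's pose just before it. camera_model takes no time and is no camera call.
- hand_in(): hands the job in, once; it reports no verdict.
The state is a dict: "time_s": time; "qpos": joint angles; "dq": joint speeds; "effort": joint torques, N m; "ee_pos": TCP position; "tcp_rot": TCP orientation; "contact_force": force on the tool from outside, world axes, zero at the start; "wrist_torque": the same for the moment, N m; "gripper_width": opening from 0.0 (shut) to 1.0 (fully open).
Only numpy, scipy, OpenCV 4.12 (cv2) and the standard library are available. Lean on these libraries where they do the work, as an engineer would, in place of code of your own. Each camera call takes 0.05 s, during which the arm holds its last target.

## Working session

There is one attempt and no reset: what is moved stays moved. The work goes in short steps, Python scripts to look and compute and a shell command to move; the robot and the scene stay as the last step left them, time stands still between calls to the robot, and variables do not carry over. Pictures are saved under pics/ and viewed, and the job is handed in when it is done.

```bash
ls; mkdir -p pics; python3 - <<'E'
from plant import *
import cv2
s=sense();print(s)
for n in("side","top","wrist"):
    print(n,camera_model(n)); cv2.imwrite(f"pics/{n}0.png",get_image(n)[:,:,::-1])
E
```

```text
pics
{'time_s': 0.0, 'qpos': array([ 1.0701943 ,  0.62933467,  0.0384504 ,  1.51835239, -0.02697962,
        0.99628476, -0.01999767]), 'dq': array([-9.18106153e-05, -1.00833607e-03, -5.45833446e-04,  7.69162034e-04,
        1.15014176e-03, -5.77442747e-04,  1.89092576e-04]), 'effort': array([-8.80374864e-05, -5.49737048e+01,  1.14313077e+00, -1.86637992e+01,
       -5.23306453e-02,  2.36851175e-02,  1.37114484e-04]), 'ee_pos': array([ 0.27353843, -0.58891515,  0.2045667 ]), 'tcp_rot': array([[ 9.06950509e-01,  4.21236387e-01, -8.25040407e-04],
       [ 4.21237192e-01, -9.06948976e-01,  1.66804220e-03],
       [-4.56294854e-05, -1.86036942e-03, -9.99998268e-01]]), 'contact_force': array([ 0.34899183,  0.79304686, -0.98198544]), 'wrist_torque': array([ 0.04053222, -0.00193007,  0.01638695]), 'gripper_width': 0.9976290515078425}
side {'vertical_fov': 54.001081197193805, 'cx': 279.3582343717492, 'cy': 203.8125062279563, 'xyz': array([0.13197837, 0.56614772, 0.54921023]), 'attitude': array([[-0.77227145, -0.31322041,  0.5527113 ],
       [-0.63505911,  0.35702503, -0.68500588],
       [ 0.01722605, -0.88001483, -0.47463372]])}
top {'vertical_fov': 54.86331131789428, 'cx': 274.8152043410349, 'cy': 205.85864272394394, 'xyz': array([ 0.47036563, -0.0164928 ,  0.90848136]), 'attitude': array([[ 0.02733162, -0.98889849,  0.14605738],
       [-0.99957537, -0.02851362, -0.00600492],
       [ 0.01010288, -0.14583124, -0.98925789]])}
wrist {'vertical_fov': 65.70646984690485, 'cx': 280.81526852513485, 'cy': 208.4934495055515, 'hand_eye': array([[-6.73421672e-04, -9.73973931e-01, -2.26659058e-01,
         6.57175079e-02],
       [ 9.99999446e-01, -8.39348996e-04,  6.35680492e-04,
         3.36426685e-04],
       [-8.09382281e-04, -2.26658505e-01,  9.73973956e-01,
        -1.80213453e-01],
       [ 0.00000000e+00,  0.00000000e+00,  0.00000000e+00,
         1.00000000e+00]])}
```

View pics/side0.png

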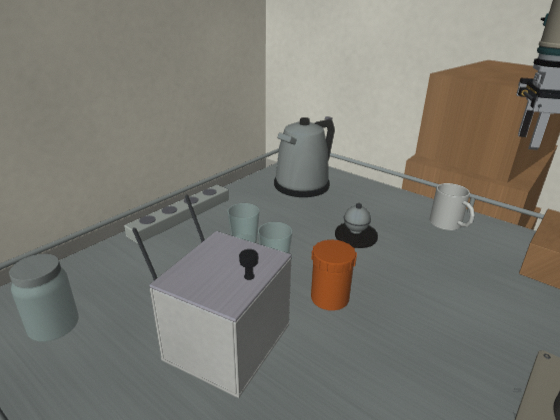

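View pics/top0.png

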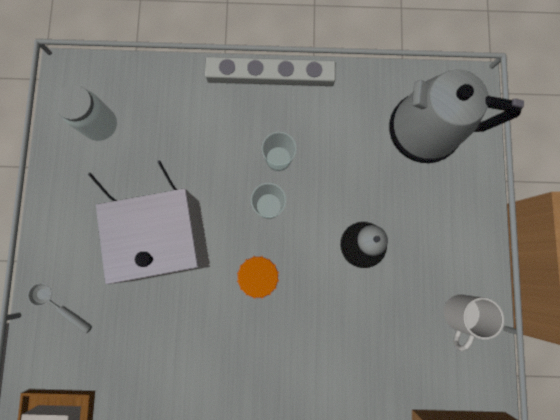

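View pics/wrist0.png

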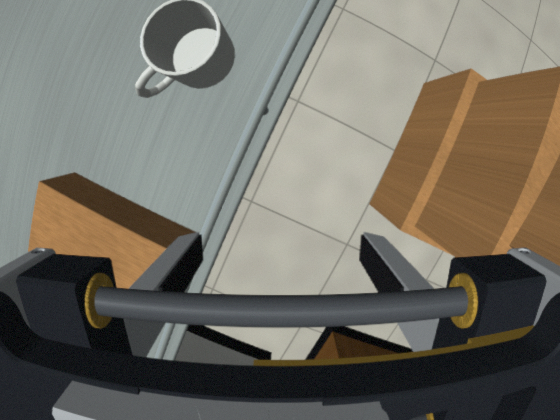

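The top view shows the lid with corners near (97,205), (186,191), (198,268) and (106,283), and its knob at (143,259). The weight's ball is at about (372,239) on the rest, centred (363,244). The cups are at (278,152) and (268,200), the tin at (258,277). In the side view the lid knob is at (249,259) and the weight at (357,218). I'll enlarge both for precise pixels.

```bash
python3 - <<'E'
import cv2,numpy as np
t=cv2.imread('pics/top0.png');s=cv2.imread('pics/side0.png')
def c(im,x,y,w,h,k):return cv2.resize(im[y:y+h,x:x+w],None,fx=k,fy=k,interpolation=cv2.INTER_CUBIC)
a=c(t,80,150,133,150,4);b=c(t,330,210,70,70,4)
cv2.imwrite('pics/za.png',a)
cv2.imwrite('pics/zb.png',np.hstack([b,c(s,320,190,70,70,4)]))
cv2.imwrite('pics/zc.png',c(s,140,220,160,140,4.2))
E
```

```text
(no output)
```

View pics/za.png

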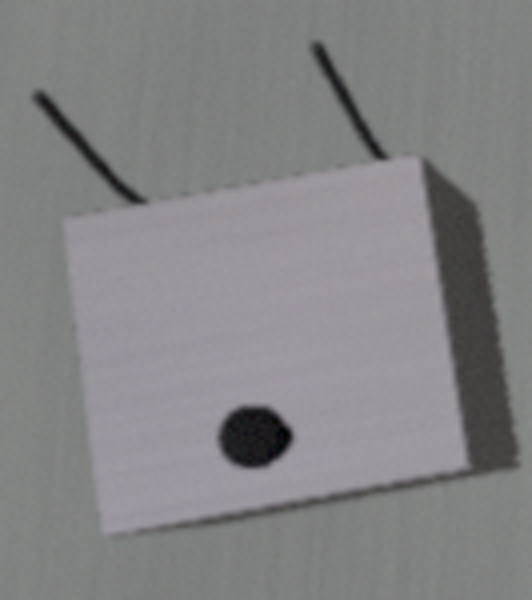

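View pics/zb.png

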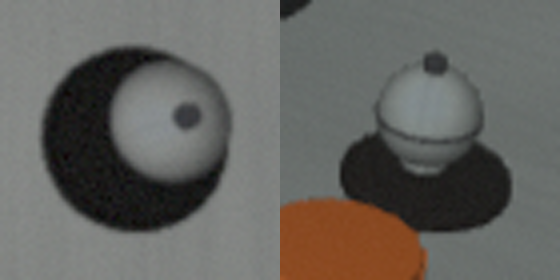

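View pics/zc.png

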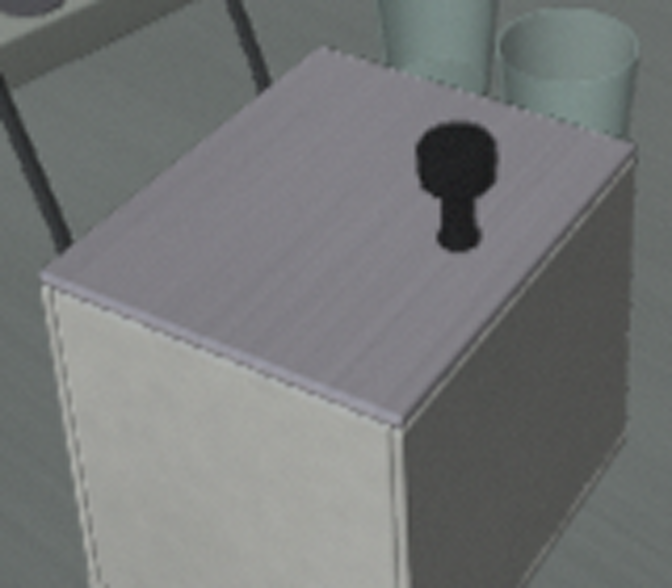

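```bash
cat > h.py <<'E'
import numpy as np
from plant import *
from scipy.optimize import least_squares
def proj(n,P):
    m=camera_model(n);f=210/np.tan(np.radians(m['vertical_fov'])/2)
    c=(np.atleast_2d(P)-m['xyz'])@m['attitude']
    return np.c_[m['cx']+f*c[:,0]/c[:,2],m['cy']+f*c[:,1]/c[:,2]]
def tri(obs,x0,z=None):
    def r(p):
        e=np.concatenate([(proj(n,p)-uv).ravel() for n,uv in obs])
        return e if z is None else np.r_[e,(p[2]-z)*1e4]
    s=least_squares(r,x0);return s.x,s.fun
E
python3 - <<'E'
from h import *
C=np.array([[75,85],[75,-85],[-75,-85],[-75,85]])/1000
T=np.array([[96.7,204.3],[184.8,189],[197.3,266.8],[105.8,283.3]])
S=np.array([[45,278],[325,48],[633,150],[403,420]])/4.2+[140,220]
def pts(p):
    c,s=np.cos(p[2]),np.sin(p[2]);R=np.array([[c,-s],[s,c]])
    return np.c_[C@R.T+p[:2],np.full(4,.156)]
def f(p):return np.concatenate([(proj('top',pts(p))-T).ravel(),(proj('side',pts(p))-S).ravel()])
r=least_squares(f,[.55,.2,0]);print('bin',r.x,r.fun.round(1))
x,y,a=r.x;R=np.array([[np.cos(a),-np.sin(a)],[np.sin(a),np.cos(a)]])
for n,d in(('hinge',(75,0)),('handle',(-45,0))):print(n,R@np.array(d)/1000+[x,y])
k,e=tri([('top',(142.7,259)),('side',(140+456/4.2,220+158/4.2))],[.5,.2,.19]);print('knob',k,e)
k,e=tri([('top',(372,240.5)),('side',(357.4,219.2))],[.5,-.2,.04]);print('ball',k,e)
k,e=tri([('top',(363.8,244.5))],[.5,-.2,.01],.01);print('rest',k,e)
for n,uv in(('cupA',(278,150)),('cupB',(268,197))):print(n,tri([('top',uv)],[.5,0,.085],.085)[0], )
print('tin',tri([('top',(258,277))],[.5,0,.112],.112)[0])
s=sense();print(s['tcp_rot'])
E
```

```text
bin [0.51908327 0.21702572 0.20865404] [-1.7 -0.1  0.2 -0.7 -0.2  0.6 -1.2  1.1 -1.1 -1.8 -0.3 -1.   1.9 -1.7
  0.4 -0.3]
hinge [0.59245656 0.23256147]
handle [0.47505929 0.20770427]
knob [0.47610404 0.20832311 0.19167472] [-0.23790055 -0.35677775  0.35213968  0.07488477]
ball [ 0.52956723 -0.23212775  0.04105871] [-0.05351925 -0.10373273  0.13268818  0.00740576]
rest [ 0.52208638 -0.22166663  0.01      ] [5.68434189e-14 2.84217094e-14 0.00000000e+00]
cupA [ 0.71068906 -0.02493683  0.085     ]
cupB [ 0.61001483 -0.0069263   0.085     ]
tin [0.44764377 0.00745323 0.112     ]
[[ 9.06943287e-01  4.21252331e-01 -5.89918624e-04]
 [ 4.21252744e-01 -9.06942474e-01  1.21416504e-03]
 [-2.35524028e-05 -1.34968367e-03 -9.99999089e-01]]
```

The bin pose fits with yaw 0.209, and the knob triangulates to (0.476, 0.208, 0.191), which agrees with the bin model. The ball is at (0.530, -0.232). Next, a helper for converting world targets to tool-axis shifts.

```bash
cat >> h.py <<'E'
YAW=0.209
def go(P,s=None,roll=True,yaw=YAW):
    s=s or sense();R=s['tcp_rot']
    d=R.T@(np.array(P)-s['ee_pos'])*1000
    tx=np.array([np.cos(yaw),np.sin(yaw),0]);t=R.T@tx
    return d.round(1),round(float(np.arctan2(t[1],t[0])),3)
def st():
    s=sense();print(round(s['time_s'],2),s['ee_pos'].round(4),'F',s['contact_force'].round(2),'w',round(s['gripper_width']*94,1),'q',s['qpos'].round(2));return s
E
python3 - <<'E'
from h import *
s=st()
for P in [(.5,-.35,.33),(.52,-.1,.33),(.476,.208,.26)]:print(go(P,s))
E
```

```text
0.15 [ 0.2736 -0.5891  0.2048] F [ 0.92  0.16 -0.71] w 94.1 q [ 1.07  0.63  0.04  1.52 -0.03  1.   -0.02]
(array([ 306. , -121.6, -125. ]), 0.226)
(array([ 429.5, -340. , -124.7]), 0.226)
(array([ 519.3, -637.7,  -54.3]), 0.226)
```

```bash
python3 -m creep '[[20,-10,-40,0.03],[50,-25,-70,0.06],[85,-40,-95,0.1],[125,-55,-110,0.13],[165,-70,-120,0.16],[205,-85,-125,0.19],[245,-100,-125,0.226],[280,-115,-125,0.226]]'; python3 - <<'E'
from h import *
s=st()
for P in [(.52,-.1,.33),(.476,.208,.26)]:print(go(P,s))
E
```

```text
time_s: 0.82
ee_pos: [0.4705, -0.3769, 0.331]
tcp_rot: [[0.979, 0.205, 0.001], [0.205, -0.979, -0.001], [0.001, 0.001, -1.0]]
contact_force: [0.4, -0.6, -1.1]
gripper_width: 0.998
0.82 [ 0.4705 -0.3769  0.331 ] F [ 0.39 -0.6  -1.13] w 93.8 q [ 0.58  0.45  0.07  1.48 -0.03  1.21 -0.71]
(array([ 105.3, -260.8,    0.8]), -0.002)
(array([ 125.4, -571.4,   70.5]), -0.002)
```

```bash
python3 -m creep '[[15,-35,0,0],[30,-73,0,0],[47,-111,0,0],[62,-150,0,0],[78,-188,0,0],[90,-226,0,0],[100,-265,0,0],[105,-305,0,0]]'; python3 -m creep '[[3,-40,5,0],[6,-80,15,0],[9,-120,25,0],[12,-160,35,0],[15,-200,45,0],[17,-230,55,0],[20,-255,65,0],[20,-265,70,0]]'; python3 - <<'E'
from h import *
import cv2
s=st()
print(go((.476,.208,.26),s))
cv2.imwrite('pics/w1.png',get_image('wrist')[:,:,::-1])
E
```

```text
time_s: 1.48
ee_pos: [0.509, -0.0559, 0.33]
tcp_rot: [[0.978, 0.208, 0.0], [0.208, -0.978, 0.0], [0.0, -0.0, -1.0]]
contact_force: [0.2, 0.4, 0.7]
gripper_width: 1.0
time_s: 2.15
ee_pos: [0.4717, 0.2095, 0.259]
tcp_rot: [[0.977, 0.213, -0.002], [0.213, -0.977, 0.001], [-0.002, -0.002, -1.0]]
contact_force: [0.1, 0.6, 1.0]
gripper_width: 0.998
2.15 [0.4717 0.2095 0.259 ] F [0.06 0.62 1.01] w 93.8 q [-0.38  0.38 -0.13  1.81  0.06  0.96 -1.89]
(array([ 3.9,  2.4, -1. ]), 0.005)
```

View pics/w1.png

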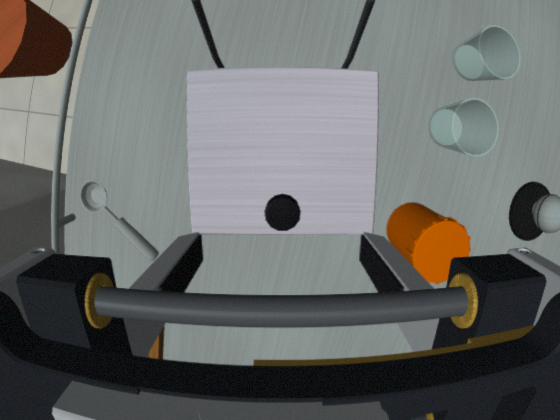

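The wrist view shows the knob at (282,212). The lid lies square to the image, and the open fingers clear it. I'll use this to refine the knob position.

```bash
cat >> h.py <<'E'
def wray(uv,s,z):
    m=camera_model('wrist');f=210/np.tan(np.radians(m['vertical_fov'])/2)
    d=np.array(uv)-[m['cx'],m['cy']];r=np.hypot(*d);t=r/f
    v=np.r_[np.sin(t)*d/max(r,1e-9),np.cos(t)]
    H=m['hand_eye'];o=s['tcp_rot']@H[:3,3]+s['ee_pos'];w=s['tcp_rot']@H[:3,:3]@v
    return o+w*(z-o[2])/w[2]
E
python3 - <<'E'
from h import *
s=st()
print(wray((282.3,212),s,.193)); c=[(187.5,71),(378,72),(374,234),(190,234)]
q=[wray(u,s,.156)for u in c]
for p in q:print(p.round(4))
print('ctr',np.mean(q,0),'yaw',np.arctan2(*(q[0]-q[3])[1::-1]),np.arctan2(*(q[1]-q[2])[1::-1]),np.arctan2(-(q[0]-q[1])[0],(q[0]-q[1])[1]),np.arctan2(-(q[3]-q[2])[0],(q[3]-q[2])[1]))
k=wray((282.3,212),s,.193);print(go((k[0],k[1],.172),s))
E
```

```text
2.2 [0.4712 0.2093 0.2585] F [0.26 0.92 0.36] w 94.1 q [-0.38  0.38 -0.13  1.81  0.06  0.96 -1.89]
[0.47698895 0.20905997 0.193     ]
[0.5753 0.316  0.156 ]
[0.6105 0.1513 0.156 ]
[0.4655 0.1184 0.156 ]
[0.4289 0.2869 0.156 ]
ctr [0.52004757 0.2181364  0.156     ] yaw 0.1964119485163675 0.2235015144772453 0.2102400903583055 0.21421918380602156
(array([ 5.9,  1.6, 86.5]), 0.006)
```

```bash
python3 -m creep '[[5.5,2,10,0],[5.5,2,30,0],[5.5,2,55,0],[5.5,2,75,0],[5.5,2,84,0],[5.5,2,86,0],[5.5,2,86,0]]' 50; python3 - <<'E'
from h import *
s=st(); print(go((.4768,.2085,.172),s))
E
```

```text
time_s: 2.78
ee_pos: [0.4799, 0.2029, 0.1742]
tcp_rot: [[0.979, 0.205, -0.0], [0.205, -0.979, -0.001], [-0.0, 0.001, -1.0]]
contact_force: [-0.1, -0.1, 0.3]
gripper_width: 0.551
2.78 [0.4799 0.2029 0.1742] F [-0.08 -0.08  0.33] w 51.8 q [-0.37  0.49 -0.12  1.91  0.08  0.75 -1.9 ]
(array([-1.9, -6.1,  2.2]), -0.002)
```

```bash
python3 -m creep '[[-2,-6,2,0],[-2,-6,2,0],[-2,-6,2,0]]'; python3 - <<'E'
from h import *
s=st(); print(go((.4768,.2085,.172),s))
E
```

```text
time_s: 3.03
ee_pos: [0.4763, 0.2106, 0.1732]
tcp_rot: [[0.978, 0.208, 0.002], [0.208, -0.978, 0.001], [0.002, -0.001, -1.0]]
contact_force: [0.2, 0.2, -0.3]
gripper_width: 0.53
3.03 [0.4763 0.2106 0.1732] F [ 0.16  0.17 -0.33] w 49.8 q [-0.39  0.49 -0.12  1.91  0.08  0.75 -1.91]
(array([0. , 2.2, 1.2]), 0.001)
```

```bash
python3 -m creep '[[0,1,1,0],[0,1,1,0],[0,1,1,0],[0,1,1,0],[0,1,1,0],[0,1,1,0]]' 20; python3 - <<'E'
from h import *
import cv2
s=st(); print(go((.4768,.2085,.172),s)); cv2.imwrite('pics/w2.png',get_image('wrist')[:,:,::-1])
E
```

```text
time_s: 3.53
ee_pos: [0.4762, 0.2095, 0.1714]
tcp_rot: [[0.978, 0.208, 0.0], [0.208, -0.978, 0.001], [0.0, -0.001, -1.0]]
contact_force: [-0.3, 1.7, 1.3]
gripper_width: 0.284
3.53 [0.4762 0.2095 0.1714] F [-0.3   1.65  1.32] w 26.7 q [-0.39  0.49 -0.12  1.91  0.08  0.74 -1.91]
(array([ 0.4,  1.1, -0.6]), 0.0)
```

View pics/w2.png

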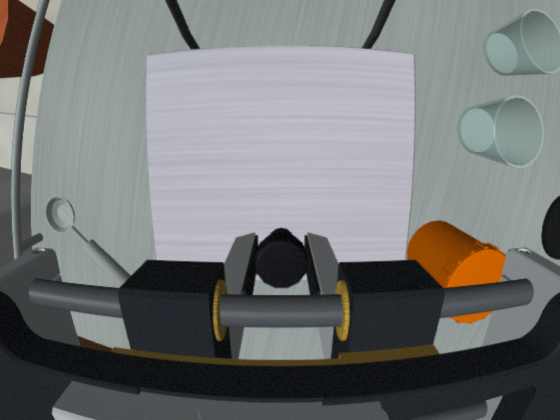

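The knob is gripped, at (283,255) between the fingers. Next, the arc table.

```bash
python3 -c "
import numpy as np
for t in np.arange(0,1.91,.1):print(round(t,2),round(120*(1-np.cos(t))+41*np.sin(t),1),round(-(120*np.sin(t)+41*np.cos(t)-41),1))"
```

```text
0.0 0.0 -0.0
0.1 4.7 -11.8
0.2 10.5 -23.0
0.3 17.5 -33.6
0.4 25.4 -43.5
0.5 34.3 -52.5
0.6 44.1 -60.6
0.7 54.6 -67.7
0.8 65.8 -73.6
0.9 77.5 -78.5
1.0 89.7 -82.1
1.1 102.1 -84.5
1.2 114.7 -85.7
1.3 127.4 -85.6
1.4 140.0 -84.2
1.5 152.4 -81.6
1.6 164.5 -77.8
1.7 176.1 -72.7
1.8 187.2 -66.5
1.9 197.6 -59.3
```

```bash
python3 -m creep '[[2,0,-6,0],[4.7,0,-11.8,0],[10.5,0,-23,0],[17.5,0,-33.6,0],[25.4,0,-43.5,0],[34.3,0,-52.5,0],[44.1,0,-60.6,0],[54.6,0,-67.7,0]]'; python3 - <<'E'
from h import *
s=st();print(go((.4768,.2085,.172),s))
E
```

```text
time_s: 4.25
ee_pos: [0.529, 0.2208, 0.2395]
tcp_rot: [[0.978, 0.208, -0.002], [0.208, -0.978, 0.0], [-0.002, -0.001, -1.0]]
contact_force: [0.9, 3.2, -6.5]
gripper_width: 0.287
4.25 [0.529  0.2208 0.2395] F [ 0.85  3.22 -6.5 ] w 27.0 q [-0.36  0.48 -0.12  1.69  0.07  0.97 -1.87]
(array([-53.5,   1.3,  67.6]), 0.0)
```

```bash
python3 -m creep '[[11.2,0,-5.9,0],[22.9,0,-10.8,0],[35.1,0,-14.4,0],[47.5,0,-16.8,0],[60.1,0,-18,0],[72.8,0,-17.9,0],[85.4,0,-16.5,0],[97.8,0,-13.9,0]]'; python3 - <<'E'
from h import *
import cv2
s=st();print(go((.4768,.2085,.172),s));cv2.imwrite('pics/s3.png',get_image('side')[:,:,::-1])
E
```

```text
time_s: 4.92
ee_pos: [0.625, 0.2415, 0.2538]
tcp_rot: [[0.978, 0.208, -0.001], [0.208, -0.978, 0.001], [-0.001, -0.001, -1.0]]
contact_force: [-1.9, 2.6, -0.3]
gripper_width: 0.285
4.92 [0.625  0.2415 0.2538] F [-1.92  2.64 -0.33] w 26.7 q [-0.35  0.62 -0.11  1.39  0.07  1.14 -1.83]
(array([-151.7,    1.6,   82. ]), 0.0)
```

View pics/s3.png

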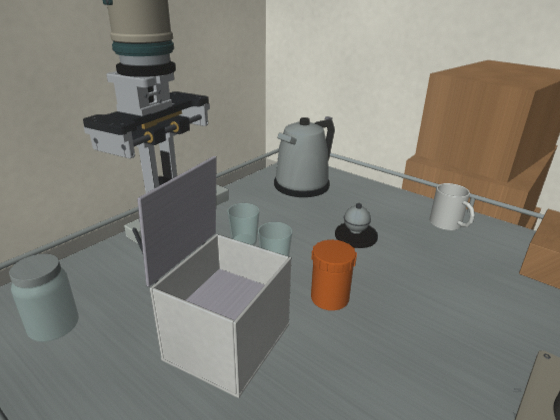

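The lid is at about 1.5 rad with the knob still in the fingers, and the press plate is visible inside the bin. I'll carry it on to just short of the stay.

```bash
python3 -m creep '[[12.1,0,3.8,0],[23.7,0,8.9,0],[34.8,0,15.1,0],[38,0,17.2,0],[41,0,19.5,0],[41,0,19.5,0],[41,0,19.5,0]]'; python3 - <<'E'
from h import *
import cv2
s=st();print(go((.4768,.2085,.172),s));cv2.imwrite('pics/s4.png',get_image('side')[:,:,::-1])
E
```

```text
time_s: 5.55
ee_pos: [0.6657, 0.2503, 0.2345]
tcp_rot: [[0.978, 0.208, 0.002], [0.208, -0.978, 0.002], [0.002, -0.002, -1.0]]
contact_force: [0.8, 3.9, 4.3]
gripper_width: 0.291
5.55 [0.6657 0.2503 0.2345] F [0.82 3.95 4.25] w 27.3 q [-0.34  0.7  -0.11  1.28  0.07  1.16 -1.82]
(array([-193.6,    1.7,   62.1]), 0.0)
```

View pics/s4.png

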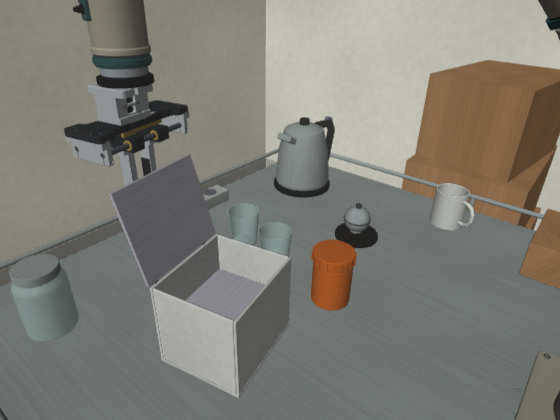

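The lid leans back at about 1.86 rad. I'll release it and rise straight up.

```bash
python3 -m creep '[[0,0,0,0],[0,0,0,0],[0,0,0,0],[0,0,0,0],[0,0,-4,0],[0,0,-12,0],[0,0,-30,0],[0,0,-55,0]]' 60; python3 -m creep '[[0,0,-25,0],[0,0,-50,0],[0,0,-80,0],[0,0,-110,0],[0,0,-115,0]]' 94;  python3 - <<'E'
from h import *
import cv2
s=st();cv2.imwrite('pics/s5.png',get_image('side')[:,:,::-1])
for P in [(.6,.0,.4),(.53,-.232,.2)]:
  for y in (YAW,0,-.4): print(P,y,go(P,s,yaw=y))
E
```

```text
time_s: 6.27
ee_pos: [0.6642, 0.2482, 0.2875]
tcp_rot: [[0.978, 0.207, -0.004], [0.207, -0.978, -0.002], [-0.004, 0.001, -1.0]]
contact_force: [0.9, 0.5, 0.7]
gripper_width: 0.637
time_s: 6.68
ee_pos: [0.6671, 0.2496, 0.4105]
tcp_rot: [[0.978, 0.207, 0.01], [0.207, -0.978, 0.004], [0.01, -0.002, -1.0]]
contact_force: [-0.1, 0.2, 0.3]
gripper_width: 0.957
6.68 [0.6671 0.2496 0.4105] F [-0.14  0.25  0.35] w 89.9 q [-0.35  0.62 -0.1   0.96  0.06  1.55 -1.8 ]
(0.6, 0.0, 0.4) 0.209 (array([-117.4,  230.3,    8.9]), -0.001)
(0.6, 0.0, 0.4) 0 (array([-117.4,  230.3,    8.9]), 0.208)
(0.6, 0.0, 0.4) -0.4 (array([-117.4,  230.3,    8.9]), 0.608)
(0.53, -0.232, 0.2) 0.209 (array([-235.9,  443.2,  207.3]), -0.001)
(0.53, -0.232, 0.2) 0 (array([-235.9,  443.2,  207.3]), 0.208)
(0.53, -0.232, 0.2) -0.4 (array([-235.9,  443.2,  207.3]), 0.608)
```

View pics/s5.png

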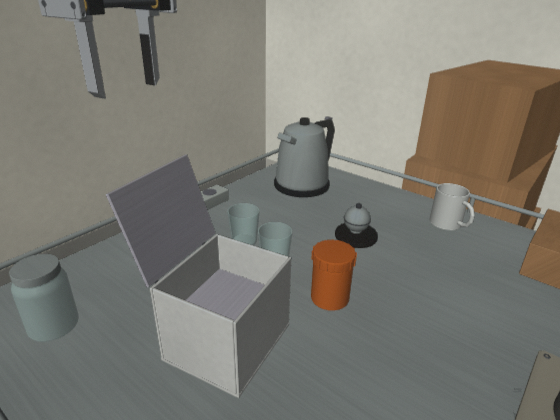

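The lid leans on its stay, free of the gripper, and the cups and tin are where they were. Next, over to the ball.

```bash
python3 -m creep '[[-10,30,0,0],[-25,65,0,0],[-45,100,0,0],[-65,135,5,0],[-85,170,15,0],[-103,203,30,0],[-121,236,45,0],[-139,269,60,0]]' 94; python3 -m creep '[[-18,33,20,0],[-36,66,40,0],[-54,99,60,0],[-72,132,80,0],[-85,155,105,0],[-95,172,130,0],[-97,174,140,0],[-97,174,147,0]]'; python3 - <<'E'
from h import *
import cv2
s=st();cv2.imwrite('pics/w6.png',get_image('wrist')[:,:,::-1])
print(go((.53,-.232,.2),s))
E
```

```text
time_s: 7.4
ee_pos: [0.5835, -0.0448, 0.3422]
tcp_rot: [[0.978, 0.207, -0.001], [0.207, -0.978, -0.0], [-0.001, 0.0, -1.0]]
contact_force: [0.5, -0.6, 0.1]
gripper_width: 0.994
time_s: 8.07
ee_pos: [0.524, -0.234, 0.1943]
tcp_rot: [[0.979, 0.204, -0.004], [0.204, -0.979, 0.001], [-0.004, -0.002, -1.0]]
contact_force: [0.7, -0.1, 0.7]
gripper_width: 1.0
8.07 [ 0.524  -0.234   0.1943] F [ 0.68 -0.1   0.66] w 94.0 q [ 0.4   0.53 -0.04  1.74  0.03  0.87 -1.02]
(array([ 6.2, -0.8, -5.7]), -0.003)
```

View pics/w6.png

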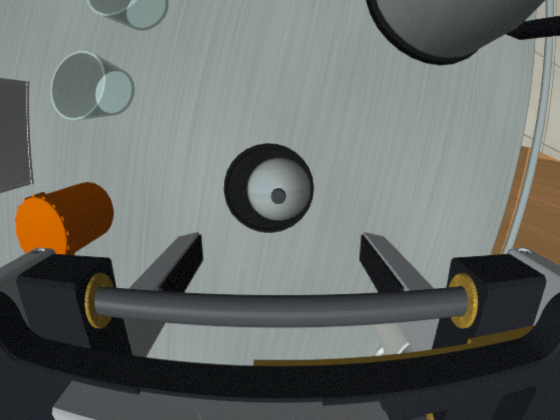

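The ball is at (279,188) with its knob tip at (278,196).

```bash
python3 - <<'E'
from h import *
s=st();print(wray((279.3,188.5),s,.0435),wray((278,196),s,.083))
P=(.5295,-.2325,.0245);print(go(P,s))
E
```

```text
8.12 [ 0.525  -0.2321  0.1941] F [ 0.02  0.62 -0.37] w 94.3 q [ 0.4   0.53 -0.04  1.74  0.03  0.87 -1.02]
[ 0.53410316 -0.22855154  0.0435    ] [ 0.53375262 -0.22768807  0.083     ]
(array([  4.8,   1.8, 169.6]), -0.001)
```

```bash
python3 -m creep '[[7,0,20,0],[7,0,40,0],[7,0,60,0],[7,0,68,0],[7,0,70,0],[7,0,70,0],[7,0,70,0]]'; python3 - <<'E'
from h import *
import cv2
s=st();cv2.imwrite('pics/w7.png',get_image('wrist')[:,:,::-1])
s=st()
E
```

```text
time_s: 8.7
ee_pos: [0.5344, -0.2314, 0.1276]
tcp_rot: [[0.978, 0.208, 0.002], [0.208, -0.978, -0.0], [0.002, 0.001, -1.0]]
contact_force: [0.3, -0.5, 0.2]
gripper_width: 0.999
8.7 [ 0.5344 -0.2314  0.1276] F [ 0.28 -0.54  0.2 ] w 93.9 q [ 0.39  0.63 -0.04  1.79  0.04  0.72 -1.03]
8.75 [ 0.5344 -0.2317  0.1278] F [-0.03  0.41 -0.11] w 94.2 q [ 0.39  0.63 -0.04  1.79  0.04  0.72 -1.03]
```

View pics/w7.png

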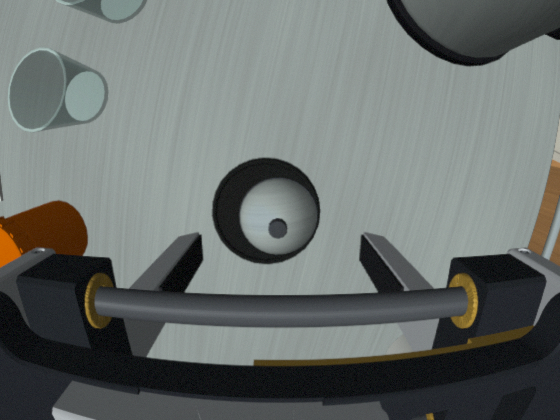

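The ball is at (279,216) and its knob at (278,228), nearly centred between the fingers.

```bash
python3 - <<'E'
from h import *
s=st();print(wray((279.5,216),s,.0435),wray((278,228),s,.083))
print(go((.531,-.2307,.0235),s))
E
```

```text
8.75 [ 0.5344 -0.2317  0.1278] F [-0.03  0.41 -0.11] w 94.2 q [ 0.39  0.63 -0.04  1.79  0.04  0.72 -1.03]
[ 0.53229565 -0.23151422  0.0435    ] [ 0.53318467 -0.23030074  0.083     ]
(array([ -3.3,  -1.8, 104.3]), 0.0)
```

```bash
python3 -m creep '[[-2.5,-1.3,25,0],[-2.5,-1.3,50,0],[-2.5,-1.3,75,0],[-2.5,-1.3,92,0],[-2.5,-1.3,100,0],[-2.5,-1.3,104,0],[-2.5,-1.3,104,0],[-2.5,-1.3,104,0]]'; python3 - <<'E'
from h import *
s=st();print(go((.5315,-.231,.0235),s))
E
```

```text
time_s: 9.42
ee_pos: [0.5314, -0.2314, 0.0235]
tcp_rot: [[0.978, 0.207, 0.002], [0.207, -0.978, -0.001], [0.002, 0.001, -1.0]]
contact_force: [0.3, -0.3, -0.7]
gripper_width: 0.999
9.42 [ 0.5314 -0.2314  0.0235] F [ 0.34 -0.31 -0.72] w 93.9 q [ 0.38  0.78 -0.03  1.86  0.05  0.5  -1.04]
(array([ 0.2, -0.4, -0. ]), -0.0)
```

```bash
python3 -m creep '[[0,0,0,0],[0,0,0,0],[0,0,0,0],[0,0,0,0],[0,0,0,0],[0,0,0,0],[0,0,0,0],[0,0,0,0]]' 54; python3 -m creep '[[0,0,-3,0],[0,0,-8,0],[0,0,-15,0],[0,0,-25,0],[0,0,-35,0],[0,0,-40,0],[0,0,-40,0],[0,0,-40,0]]'; python3 - <<'E'
from h import *
import cv2
s=st();cv2.imwrite('pics/w8.png',get_image('wrist')[:,:,::-1]);cv2.imwrite('pics/s8.png',get_image('side')[150:290,260:446,::-1].repeat(3,0).repeat(3,1))
E
```

```text
time_s: 10.08
ee_pos: [0.5304, -0.2301, 0.0227]
tcp_rot: [[0.978, 0.208, -0.0], [0.208, -0.978, 0.001], [-0.0, -0.001, -1.0]]
contact_force: [-1.1, 3.1, 5.4]
gripper_width: 0.669
time_s: 10.75
ee_pos: [0.5308, -0.2312, 0.063]
tcp_rot: [[0.978, 0.207, 0.001], [0.207, -0.978, -0.0], [0.001, 0.001, -1.0]]
contact_force: [0.5, 0.3, -7.9]
gripper_width: 0.671
10.75 [ 0.5308 -0.2312  0.063 ] F [ 0.45  0.33 -7.9 ] w 63.1 q [ 0.39  0.72 -0.04  1.84  0.04  0.58 -1.04]
```

View pics/w8.png

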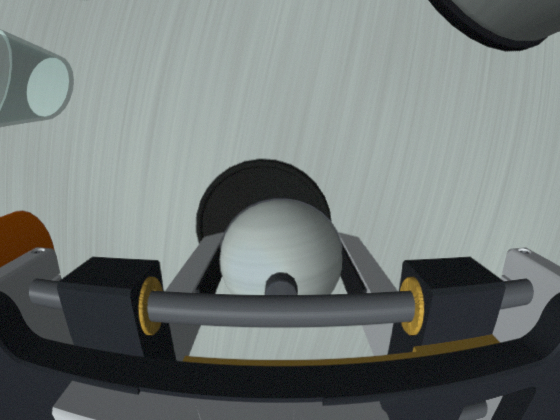

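View pics/s8.png

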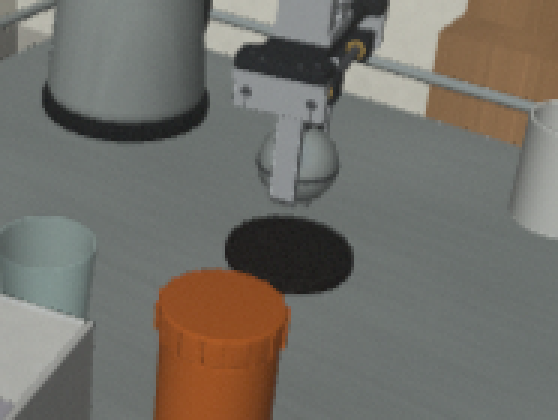

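The weight is held about 40 mm above the rest, with a wrist force of about −7.9 N. I'll raise it and carry it over the bin.

```bash
python3 -m creep '[[0,0,-10,0],[0,0,-30,0],[0,0,-60,0],[0,0,-95,0],[0,0,-130,0],[0,0,-165,0],[0,0,-190,0],[0,0,-205,0]]'; python3 - <<'E'
from h import *
s=st();print(go((.5195,.2175,.28),s))
E
```

```text
time_s: 11.52
ee_pos: [0.5314, -0.2314, 0.2714]
tcp_rot: [[0.978, 0.207, 0.005], [0.207, -0.978, -0.002], [0.004, 0.003, -1.0]]
contact_force: [1.0, -0.5, -7.8]
gripper_width: 0.667
11.52 [ 0.5314 -0.2314  0.2714] F [ 0.96 -0.51 -7.75] w 62.7 q [ 0.39  0.46 -0.04  1.64  0.02  1.04 -1.02]
(array([  81.4, -441.6,   -9.5]), -0.0)
```

```bash
python3 -m creep '[[2,-10,0,0],[5,-30,-2,0],[11,-60,-5,0],[17,-95,-8,0],[24,-130,-9,0],[31,-165,-9,0],[37,-200,-9,0],[44,-235,-9,0]]'; python3 -m creep '[[6,-35,0,0],[13,-70,0,0],[20,-105,0,0],[26,-140,0,0],[31,-170,0,0],[35,-190,0,0],[37,-202,0,0],[37.5,-206,0,0]]';python3 -m creep '[[0,0,0,0],[0,0,0,0]]'; python3 - <<'E'
from h import *
import cv2
s=st();print(go((.5195,.2175,.28),s))
cv2.imwrite('pics/w9.png',get_image('wrist')[:,:,::-1]);cv2.imwrite('pics/s9.png',get_image('side')[:,:,::-1])
E
```

```text
time_s: 12.18
ee_pos: [0.5225, 0.0104, 0.2749]
tcp_rot: [[0.978, 0.208, -0.004], [0.208, -0.978, 0.0], [-0.003, -0.001, -1.0]]
contact_force: [-0.2, -0.7, -8.6]
gripper_width: 0.668
time_s: 12.85
ee_pos: [0.5168, 0.2201, 0.275]
tcp_rot: [[0.977, 0.211, -0.003], [0.211, -0.977, 0.0], [-0.003, -0.001, -1.0]]
contact_force: [0.0, 0.4, -8.2]
gripper_width: 0.672
time_s: 13.02
ee_pos: [0.5186, 0.215, 0.2757]
tcp_rot: [[0.979, 0.205, -0.001], [0.205, -0.979, -0.002], [-0.002, 0.002, -1.0]]
contact_force: [0.1, -0.3, -8.2]
gripper_width: 0.668
13.02 [0.5186 0.215  0.2757] F [ 0.12 -0.31 -8.21] w 62.8 q [-0.35  0.43 -0.14  1.67  0.07  1.05 -1.88]
(array([ 1.4, -2.2, -4.3]), -0.002)
```

View pics/w9.png

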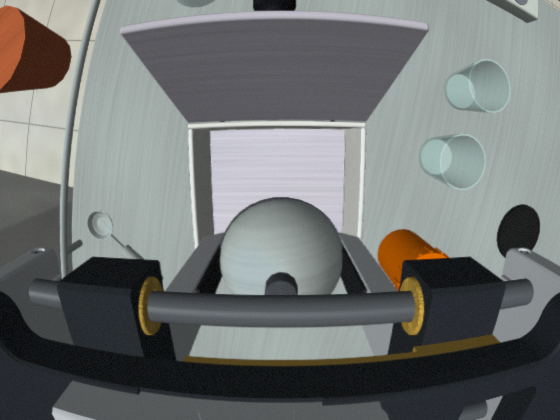

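View pics/s9.png

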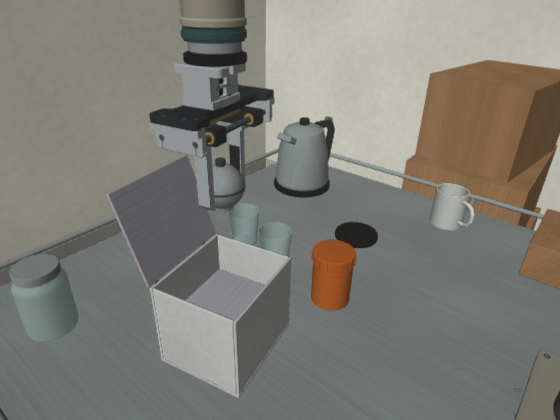

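```bash
python3 - <<'E'
from h import *
s=st()
a=.209;c,sn=np.cos(a),np.sin(a)
B=lambda x,y,z:np.array([.5195+c*x-sn*y,.2175+sn*x+c*y,z])
for z in np.arange(.05,.1,.01):
    P=[B(.07,-.08,z)]
    o=[wray(u,s,z)[:2]-[.5195,.2175] for u in((211,129),(344,129))]
    o=[(c*p[0]+sn*p[1],-sn*p[0]+c*p[1]) for p in o]
    print(round(z,3),'side rear-right plate corner px',proj('side',P).round(1),'wrist rear corners bin xy',np.round(o,4).tolist())
E
python3 -c "
import cv2
s=cv2.imread('pics/s9.png');cv2.imwrite('pics/z9.png',cv2.resize(s[225:335,150:300],None,fx=5,fy=5,interpolation=2))"
```

```text
13.12 [0.5191 0.2147 0.2762] F [ 0.3   0.39 -8.01] w 62.9 q [-0.35  0.43 -0.14  1.67  0.07  1.05 -1.88]
0.05 side rear-right plate corner px [[220.4 279.9]] wrist rear corners bin xy [[0.073, 0.0839], [0.0721, -0.083]]
0.06 side rear-right plate corner px [[220.1 275.7]] wrist rear corners bin xy [[0.0728, 0.0817], [0.0719, -0.081]]
0.07 side rear-right plate corner px [[219.9 271.4]] wrist rear corners bin xy [[0.0726, 0.0796], [0.0717, -0.079]]
0.08 side rear-right plate corner px [[219.6 267.1]] wrist rear corners bin xy [[0.0724, 0.0775], [0.0715, -0.0771]]
0.09 side rear-right plate corner px [[219.3 262.7]] wrist rear corners bin xy [[0.0722, 0.0753], [0.0713, -0.0751]]
```

View pics/z9.png

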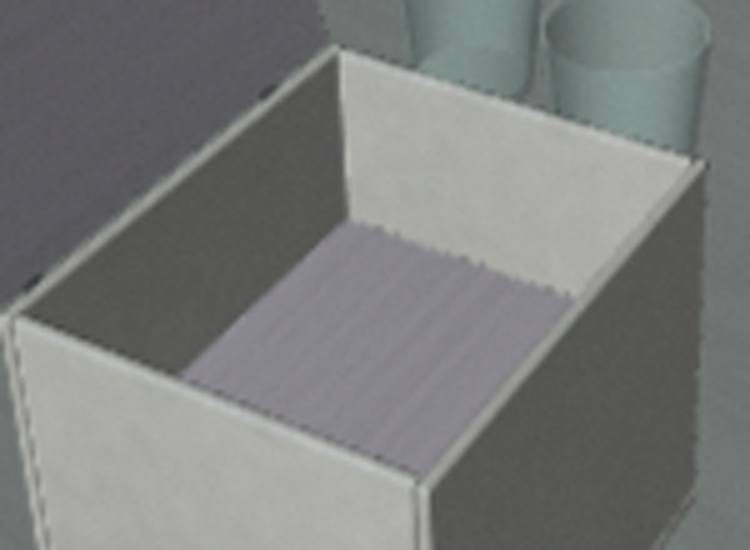

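The plate's rear corner is at side pixel (220,269), which puts the plate top at about 0.075. The wrist view gives about 0.067, so contact should come at TCP z of about 0.08–0.09. I'll lower quickly to 0.125, then creep.

```bash
python3 -m creep '[[1,-2.5,8,0],[1,-2.5,25,0],[1,-2.5,47,0],[1,-2.5,72,0],[1,-2.5,97,0],[1,-2.5,120,0],[1,-2.5,140,0],[1,-2.5,148,0]]';python3 -m creep '[[0,0,2,0],[0,0,2,0]]'; python3 - <<'E'
from h import *
s=st();print(go((.5195,.2175,.11),s))
E
```

```text
time_s: 13.78
ee_pos: [0.5176, 0.2181, 0.1253]
tcp_rot: [[0.979, 0.206, -0.004], [0.206, -0.979, -0.002], [-0.005, 0.001, -1.0]]
contact_force: [-0.5, -1.1, -8.2]
gripper_width: 0.672
time_s: 13.95
ee_pos: [0.5195, 0.2196, 0.1263]
tcp_rot: [[0.978, 0.207, -0.0], [0.207, -0.978, -0.0], [-0.0, 0.0, -1.0]]
contact_force: [0.6, -0.5, -6.7]
gripper_width: 0.671
13.95 [0.5195 0.2196 0.1263] F [ 0.6  -0.52 -6.7 ] w 63.1 q [-0.37  0.61 -0.12  1.84  0.11  0.7  -1.92]
(array([-0.5,  2. , 16.3]), -0.001)
```

```bash
for i in 1; do python3 -m creep '[[0,0.3,2,0],[0,0.6,4,0],[0,0.9,6,0],[0,1,8,0],[0,1,10,0],[0,1,12,0],[0,1,13,0],[0,1,14,0]]' | grep -E 'ee_pos|force'; done
python3 -m creep '[[0,0,1,0],[0,0,2,0],[0,0,3,0],[0,0,4,0],[0,0,5,0],[0,0,6,0],[0,0,7,0],[0,0,8,0]]' | grep -E 'ee_pos|force'
```

```text
ee_pos: [0.5194, 0.219, 0.1122]
contact_force: [-0.4, 0.5, -7.6]
ee_pos: [0.5195, 0.2189, 0.1043]
contact_force: [0.4, 0.6, -7.6]
```

```bash
python3 -m creep '[[0,0,1,0],[0,0,2,0],[0,0,3,0],[0,0,4,0],[0,0,5,0],[0,0,6,0],[0,0,6,0]]' | grep -E 'ee_pos|force'

```

```text
ee_pos: [0.5193, 0.2189, 0.0981]
contact_force: [-0.5, -0.5, -7.8]
```

```bash
python3 -m creep '[[0,0,0.5,0],[0,0,1,0],[0,0,1.5,0],[0,0,2,0],[0,0,2.5,0],[0,0,3,0],[0,0,3,0]]' | grep -E 'ee_pos|force'

```

```text
ee_pos: [0.5194, 0.2189, 0.0953]
contact_force: [-0.2, -0.1, -6.7]
```

```bash
python3 -m creep '[[0,0,0.5,0],[0,0,1,0],[0,0,1.5,0],[0,0,2,0],[0,0,2,0]]' | grep -E 'ee_pos|force'

```

```text
ee_pos: [0.5194, 0.2189, 0.0932]
contact_force: [0.3, 0.0, -7.9]
```

```bash
python3 -m creep '[[0,0,0.5,0],[0,0,1,0],[0,0,1.5,0],[0,0,2,0],[0,0,2,0]]' | grep -E 'ee_pos|force'

```

```text
ee_pos: [0.5195, 0.219, 0.0914]
contact_force: [-0.4, 0.3, -6.3]
```

```bash
python3 -m creep '[[0,0,0.5,0],[0,0,1,0],[0,0,1.5,0],[0,0,2,0],[0,0,2,0]]' | grep -E 'ee_pos|force'

```

```text
ee_pos: [0.5195, 0.219, 0.0895]
contact_force: [0.1, -0.7, -4.3]
```

Contact: the wrist load is falling from about 7.7 N to 4.3 N. I'll carry on in small steps until the plate takes it all.

```bash
python3 -m creep '[[0,0,0.5,0],[0,0,1,0],[0,0,1,0],[0,0,1,0]]' | grep -E 'ee_pos|force'
python3 -c "
from h import *
st()"

```

```text
ee_pos: [0.5195, 0.219, 0.0885]
contact_force: [-1.6, -0.2, -2.2]
18.03 [0.5195 0.219  0.0885] F [-1.62 -0.19 -2.21] w 63.0 q [-0.37  0.66 -0.11  1.87  0.12  0.62 -1.93]
```

```bash
python3 -m creep '[[0,0,0.5,0],[0,0,1,0],[0,0,1,0],[0,0,1,0]]' | grep -E 'ee_pos|force'

```

```text
ee_pos: [0.5195, 0.219, 0.0875]
contact_force: [-1.5, -0.7, -1.0]
```

```bash
python3 -m creep '[[0,0,0.3,0],[0,0,0.5,0],[0,0,0.5,0]]' | grep -E 'ee_pos|force'
for i in 1 2 3 4; do python3 -m creep '[[0,0,0,0]]' | grep -E 'force'; done
python3 - <<'E'
from h import *
import cv2
s=st();cv2.imwrite('pics/w10.png',get_image('wrist')[:,:,::-1])
E
```

```text
ee_pos: [0.5195, 0.219, 0.0869]
contact_force: [-2.5, -0.2, 0.5]
contact_force: [-1.1, -0.7, 0.4]
contact_force: [-0.8, -1.1, 0.2]
contact_force: [-0.1, -0.5, 0.6]
contact_force: [-0.2, -0.2, 0.6]
18.95 [0.5195 0.219  0.0869] F [-0.19 -0.24  0.61] w 62.9 q [-0.37  0.67 -0.11  1.87  0.12  0.62 -1.93]
```

View pics/w10.png

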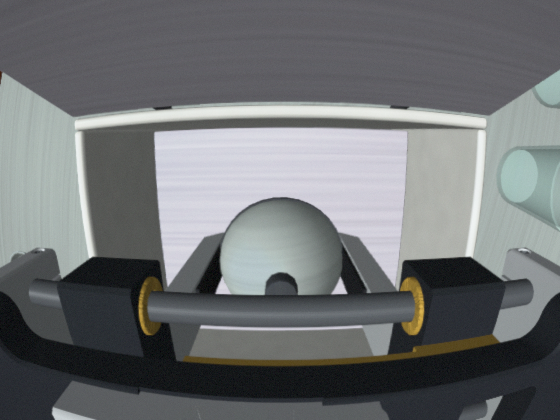

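The load is fully on the plate: wrist force is about 0, the sink about 4.7 mm, and the ball upright in mid-bin. I'll let go and retreat straight up.

```bash
python3 -m creep '[[0,0,0,0],[0,0,0,0],[0,0,0,0],[0,0,0,0],[0,0,0,0],[0,0,0,0]]' 84; python3 -m creep '[[0,0,-3,0],[0,0,-10,0],[0,0,-20,0],[0,0,-35,0],[0,0,-55,0],[0,0,-80,0],[0,0,-110,0],[0,0,-140,0]]';python3 -m creep '[[0,0,-30,0],[0,0,-60,0],[0,0,-80,0],[0,0,-90,0],[0,0,-90,0]]'; python3 - <<'E'
from h import *
import cv2
s=st()
for n in('wrist','side','top'):cv2.imwrite(f'pics/{n}11.png',get_image(n)[:,:,::-1])
E
```

```text
time_s: 19.5
ee_pos: [0.5196, 0.219, 0.0869]
tcp_rot: [[0.978, 0.207, 0.0], [0.207, -0.978, 0.0], [0.0, -0.0, -1.0]]
contact_force: [0.4, 0.4, -0.3]
gripper_width: 0.891
time_s: 20.17
ee_pos: [0.5191, 0.2188, 0.2291]
tcp_rot: [[0.978, 0.207, 0.0], [0.207, -0.978, 0.0], [0.0, -0.0, -1.0]]
contact_force: [0.1, -0.2, -0.9]
gripper_width: 0.891
time_s: 20.58
ee_pos: [0.5206, 0.2196, 0.3199]
tcp_rot: [[0.978, 0.207, 0.005], [0.207, -0.978, 0.002], [0.005, -0.001, -1.0]]
contact_force: [0.5, -0.6, -0.1]
gripper_width: 0.896
20.58 [0.5206 0.2196 0.3199] F [ 0.46 -0.59 -0.11] w 84.2 q [-0.35  0.4  -0.15  1.6   0.06  1.15 -1.87]
```

View pics/wrist11.png

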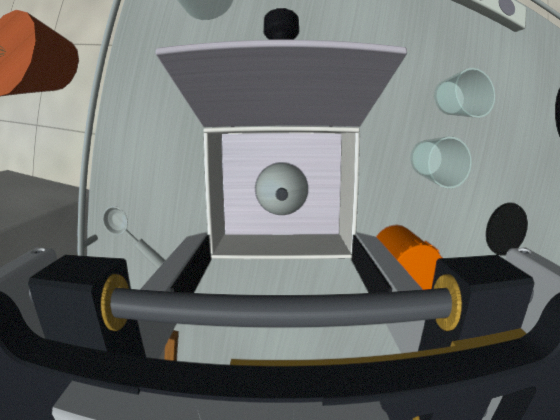

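View pics/side11.png

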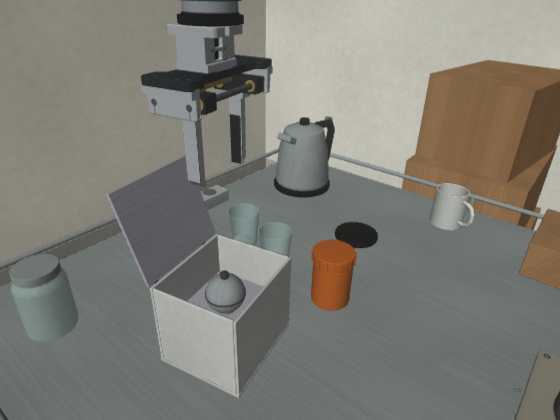

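The weight stands upright in the bin, at (281,190) in the wrist view and (225,292) in the side view. The lid is propped, the cups and tin are in their original places, and the gripper is clear. I'm handing in.

```bash
python3 -c "
from plant import hand_in
print(hand_in())"
```

```text
the job is handed in; nothing more can be done
None
```

The job is done and handed in at about 20.6 s of the 61 s allowed.

- **Lid:** I swung it up by its knob, carried it past upright to about 1.86 rad, and let go there so it leaned back on its stay.
- **Weight:** I lowered the steel ball weight slowly into the bin. The plate started taking it at a tool height of about 0.09 m. I kept hold until the wrist force went from about −7.7 N to about +0.5 N, after roughly 4.7 mm of sink, so it was pressing very slightly at most. Only then did I let go, and I rose straight up.

**Last checks:** the wrist and side pictures show the lid propped open and the weight upright near the middle of the plate. The cups and tin look to be in their original places. The gripper is clear, with wrist force near zero.

**Disagreements:** the wrist camera first put the ball about 5 mm from where the fixed cameras did. A second look, with the arm settled, agreed to about 3 mm. The two camera estimates of the plate's height also differed by about 8 mm, so I relied on the felt contact instead.

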